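# Start a coarse clamp screw in the passed nut plate and hold the plate up on it

## Robot

A 6-joint arm with a two-finger parallel gripper is mounted at the origin on the work surface; the furniture and walls round the work are solid. World frame = base frame: x ahead of the robot, y to its left, z up, the work surface at z = 0. Lengths are in mm, angles in degrees, forces in N, time in s.
With the tool pointing down it reaches from about 350 to 850 mm from the base axis. Payload 8.1 kg.
Tool frame: the origin (TCP) lies at the very end of the fingers, on their centre line; the grasp point (between the pads) lies 19 mm behind it; z points along the fingers, y is the line along which they close (so a half turn about z gives the same grasp; the last joint's range is limited). The gripper opens to 85 mm and grips with 20 to 120 N. Pads are 22 mm wide; open, the fingers measure 114 mm over their backs; the gripper's body (76 mm by 85 mm) begins 54 mm behind the grasp point. The pads swing forward as they close: fully open they stand 13 mm farther back than shut.
Start: joints at [-81.841, 7.471, 85.268, -0, 87.261, -4.893], TCP at [135.521, -584.499, 231.292] pointing down, gripper open.
Joint ranges: [-169.43, 169.43], [-51.17, 129.36], [1.28, 143.12], [-76.62, 256.62], [0, 156.53], [-152.29, 152.29]. Speed limits (degrees/s): [136.94, 136.94, 159.86, 180, 180, 180].

## Interface

Orientations are given as [roll, pitch, yaw] about the fixed x, y, z axes, in that order (R = Rz(yaw) Ry(pitch) Rx(roll)).
In Python, from bench import * gives the robot as it stands.
- The arm moves only by the tool play_rows, never from a script. Its argument "increments" is a list of rows, each a list of 3 entries, a list of its own where there are three numbers: the gripper's target within -1 to 1 (fully open at 1, half-way at 0, shut at -1), then the shift along the tool's x, y, z in mm, then the turn about the tool's z in rad. A call has 1 to 12 rows; each row shifts and turns the commanded pose from where the row before left it, along the tool's axes as they then stand; what a row does not reach is not made up. A row lasts 1/12 s, in which the tool goes at most 41.7 mm and 7.16 degrees, less where a joint would pass 70% of its speed; a pose out of reach is approached as far as the arm can. A call is refused whole if a number of a shift passes 41.7 or a number of a turn 0.125, either way. A call with a gripper value outside its range is refused whole. The fingers move at their own pace and stop on an object; "force" is the grip in N (left out, the last holds). Time passes only in rows, so rows that do not move let the fingers close. It gives the time, the measured TCP pose, the force, the opening and the grip force at its end, in the units of the state.
- sense(): the state, without advancing time (a new reading comes with each control period).
- snapshot(name): name is "side" or "top"; returns a dict with "color" (480x640x3 uint8, red, green, blue), "intrinsics" (3x3 intrinsics, pixels), "k1" (the pictures are not rectified: a ray, as slopes to the right and down, at radius r is drawn at 1 + k1 r^2 times it, then the intrinsics apply), "world_from_camera" (4x4, takes a point from camera to world coordinates). Camera axes: x right, y down, z forward; pixel columns grow to the right and rows downward; lengths in mm; the calibration is good to about 2 mm. A picture is of the moment at which its call begins. There is no depth.
- hand_in(): hands the job in; it is judged then, once.
Trained networks look in a picture, given as the dict that the camera call returned (one of the last four; its "shot" number tells which), for a name from the list of things; names that differ only in an ending like _2 or _b are one class to them, and where a whole thing is asked for, a point or a joint stands for the part that bears it (a point fixed in the world has none). Each returns a list of dicts, best first, with "p" (0 to 1); they miss things now and then, are a little off and sometimes report something else, mostly with a low value. They report only what shows in the picture. A call takes as long as a camera call.
- find_in(query, picture): "xyz" ([x, y, z] in mm, in the coordinates of the camera as it stood for that picture, good to about 4 mm: the middle of the surface that is visible of it).
- regions_of(query, picture): "mask" (480x640 bool, what is visible of it).
- pinpoint(query, picture): "xyz" ([x, y, z] in mm, in the coordinates of the camera as it stood for that picture, good to about 4 mm: a listed point, or the origin of a listed thing).
The state is a dict: "time": time; "joint_pos": joint angles; "qd": joint speeds; "joint_efforts": joint torques, N m; "tool_pos": TCP position; "tcp_rot": TCP orientation; "ft_force": force on the tool from outside, world axes, zero at the start; "wrist_torque": the same for the moment, N m; "finger_gap": finger opening in mm; "grip_force": force on a finger pad.
Only numpy, scipy, OpenCV 4.12 (cv2) and the standard library are available. Lean on these libraries where they do the work, as an engineer would, in place of code of your own. Each camera call takes 0.05 s, during which the arm holds its last target. There are 200 camera calls.

## Task

Of the two nut plates in the nest fixture use the one that passed inspection (round tag; the straight bar tag means rejected): take the clamp screw by its knob out of the wooden block and stand it in that plate's threaded boss with the rib on the knob somewhat clockwise of the nib on the boss rim, resting on the thread, not beside or past it. Turn it backward (anticlockwise from above) past the nib until it drops off the start of the thread, let it drop, then turn it forward about one full turn so that the thread takes. Then raise the screw straight up so that the plate hangs on the started thread clear of its nest by about 4 cm, and finish while still holding it there by the knob alone, steady and level; leave the rejected plate in its nest and everything else on the bench alone.

Things in the scene. Friction and masses are not known exactly. Their poses are not given: they have to be found in the camera images.
- clamp_screw: Clamp screw, 74 mm long, 90 g, knob up, its collar resting on the wooden block. Origin at the centre of the tip, z up the axis, x toward rib and thread lead. From the tip: smooth coned pilot 16.4 mm across, from 14 mm a coarse thread 22 mm across, pitch 8 mm, forward = clockwise from above; 40 to 50 mm collar 28 mm across; 50 to 74 mm black round ribbed knob 36 mm across
- screw_knob (a point): Middle of the knob on the screw's axis, 63 mm above the tip: grip here, from any side. A screw set down loosely on the thread's edge may lean up to 8 degrees until it has dropped in
- screw_lead (a point): Lead (lowest) end of the screw's thread: 14 mm above the tip, 8.9 mm from the axis, straight below the rib
- screw_rib (a point): Outer end of the low metal rib (11 x 3 mm, 2 mm high) on the knob's top, 16.5 mm from the axis; it points out over the lead end of the thread
- passed_plate: Nut plate that passed inspection, 160 g: aluminium flange 70 x 48 x 8 mm with a round boss 35 mm across in the middle, rim 38 mm above the underside; a round dark tag 17 mm across on the flange, on the side away from the nib. Origin at the centre of the underside, z up, x toward the nib. It sits in one of the two nests (which one varies) and cannot turn there
- passed_plate_mouth (a point): Centre of the passed plate's boss rim, 38 mm above its underside; open bore 24 mm wide below. With the screw set in it unstarted, the screw's lead end is about 35.5 mm above the underside at the very start of the thread and lower clockwise of it, by 8 mm per turn
- passed_plate_start (a point): Top of the small nib (8 x 3 mm) standing out from the boss rim of the passed plate, 19.5 mm from the axis. The thread ridge starts below it and runs down clockwise. A screw turned anticlockwise past it (or within 20 degrees of it) and not held up drops 8 mm (lead end about 28 mm above the underside) and stands straight; turned forward it then goes 8 mm deeper per turn, with 0.8 mm of up-and-down play
- rejected_plate: The nut plate that was rejected: the same part, but with a straight dark bar tag, 36 x 6 mm, across its flange in place of the round one. It sits in the other nest. Leave it where it is
- nest_fixture: The nest fixture, fixed to the bench: aluminium base 98 x 186 x 10 mm with a black frame 7 mm high that makes two pockets of 73 x 51 mm side by side, centres 42 mm either side of the origin along y. Origin at the centre of its underside on the bench; the plates' undersides lie 10 mm above the bench
- screw_block: The wooden screw block, fixed to the bench, 50 x 100 x 42 mm with two upright through holes of 25 mm, 24 mm either side of the middle along y; the screw hangs in the one at +y, the other is empty. Origin at the centre of its underside
- nippers: Bystander, red-handled flush cutters: leave it alone. Origin at the centre of its underside
- needle_pliers: Bystander, green-handled needle-nose pliers: leave it alone. Origin at the centre of its underside
- brush: Bystander, dark anti-static brush: leave it alone. Origin at the centre of its underside
- battery: Bystander, small round cell lying down: leave it alone. Origin at the centre of its underside
- blue_tin: Bystander, flat dark-blue tin: leave it alone. Origin at the centre of its underside

How it is judged:
By the outcome, as a careful person would: the job done as asked, in the order asked, and still so for the second after the job is handed in, while the arm keeps its last pose, push and grip.
It also fails if it takes over 61 s, if anything falls off the work surface, if the arm or the gripper's body presses on something with over 40 N, if the wrist force passes 120 N, or if a joint passes its speed limit or range.

## Working session

There is one attempt and no reset: what is moved stays moved. The work goes in short steps, Python scripts to look and compute and a tool call to move; the robot and the scene stay as the last step left them, time stands still between calls to the robot, and variables do not carry over. Pictures are saved under pics/ and viewed, at most 10 in all, crops included, and the job is handed in when it is done.

Besides the shell and the picture viewer there is one more tool, called after "Call:" by a JSON object that holds its "method" and its "body", one argument or row to a line. play_rows: Moves the arm, as the interface text tells. Its arguments: {"type":"object","properties":{"increments":{"type":"array","items":{"type":"array"}},"force":{"type":"number"}},"required":["increments"]}

```bash
mkdir -p pics
cat > h.py <<'E'
from bench import *
import numpy as np, cv2
def w(pic,p): 
    T=np.array(pic["world_from_camera"]); return (T@np.r_[p,1])[:3]
def proj(pic,P):
    T=np.linalg.inv(np.array(pic["world_from_camera"])); c=T@np.r_[P,1]; s=c[:2]/c[2]
    s=s*(1+pic["k1"]*(s@s)); K=np.array(pic["intrinsics"]); return (K@np.r_[s,1])[:2]
def ray(pic,uv,z):
    K=np.array(pic["intrinsics"]); d=(np.linalg.inv(K)@np.r_[uv,1])[:2]; s=d.copy()
    for _ in range(20): s=d/(1+pic["k1"]*(s@s))
    T=np.array(pic["world_from_camera"]); v=T[:3,:3]@np.r_[s,1]; o=T[:3,3]
    return o+v*(z-o[2])/v[2]
def save(pic,n,crop=None,k=1):
    im=pic["color"][:,:,::-1]
    if crop: x0,y0,x1,y1=crop; im=im[y0:y1,x0:x1]
    cv2.imwrite("pics/"+n+".png",cv2.resize(np.ascontiguousarray(im),None,fx=k,fy=k,interpolation=cv2.INTER_CUBIC))
E
python3 - <<'E'
from h import *
s=sense(); print({k:np.round(s[k],2) for k in s})
np.set_printoptions(precision=1,suppress=True)
ims=[]
for n in("top","side"):
    p=snapshot(n); save(p,n+"0"); print(n,p["k1"],np.array(p["intrinsics"]).tolist()); print(np.array(p["world_from_camera"]))
    for q in ["clamp_screw","screw_knob","screw_rib","passed_plate","passed_plate_mouth","passed_plate_start","rejected_plate","nest_fixture","screw_block","nippers","needle_pliers","brush","battery","blue_tin"]:
        r=pinpoint(q,p)
        print(q,[(round(a["p"],2),w(p,a["xyz"]),proj(p,w(p,a["xyz"]))) for a in r[:2]])
E
```

```text
{'time': np.float64(0.0), 'joint_pos': array([-81.84,   7.52,  85.33,  -0.  ,  87.26,  -4.89]), 'qd': array([ 0.01,  0.13,  0.06,  0.03,  0.01, -0.05]), 'joint_efforts': array([ 0.000e+00, -5.694e+01, -5.006e+01, -0.000e+00,  1.000e-02,
        0.000e+00]), 'tool_pos': array([ 135.44, -583.95,  230.25]), 'tcp_rot': array([-1.7989e+02, -1.0000e-02,  1.3050e+01]), 'ft_force': array([0.02, 0.46, 0.48]), 'wrist_torque': array([-0.05, -0.09,  0.04]), 'grip_force': np.float64(0.0), 'finger_gap': np.float64(85.22)}
top 0.012055738212304217 [[439.7558558379138, 0.0, 323.4695030985535], [0.0, 439.7558558379138, 236.5048239998382], [0.0, 0.0, 1.0]]
[[  -0.    -1.     0.1  399.4]
 [  -1.     0.     0.   -42.1]
 [  -0.    -0.1   -1.  1009.6]
 [   0.     0.     0.     1. ]]
clamp_screw [(0.48, array([ 467.1, -188.6,    3.7]), array([388.5, 230.4]))]
screw_knob [(0.65, array([ 464.5, -190. ,   66.6]), array([393.4, 229.5]))]
screw_rib [(0.8, array([ 450.1, -200.3,   78.3]), array([399.4, 235.7]))]
passed_plate [(0.79, array([450.2, -33.4,  11.6]), array([321. , 239.3]))]
passed_plate_mouth [(0.56,
[... 1651 characters left out ...]
e [(0.81, array([434.8,  50.6,  11.7]), array([301.5, 267.2]))]
nest_fixture [(0.59, array([440.3,   8.4,  -2.7]), array([304.7, 281.8])), (0.42, array([ 468.2, -191.8,   73.1]), array([326.2, 297.5]))]
screw_block [(0.91, array([ 458.6, -213.3,   -3.3]), array([320.7, 341.5]))]
nippers [(0.6, array([ 582.5, -299.9,   -0.6]), array([401. , 369.2]))]
needle_pliers [(0.75, array([ 349.6, -224.1,    2.1]), array([258., 344.]))]
brush [(0.78, array([337.8, 264.6,   1.4]), array([261. , 234.5])), (0.48, array([443.1,  10.8,  -3.1]), array([306. , 281.5]))]
battery [(0.66, array([482.2, 255.2,   1.5]), array([316.7, 235.4]))]
blue_tin [(0.7, array([ 410.1, -323.1,    0.8]), array([294.7, 381.1]))]
```

Run:
```python
import cv2,numpy as np
a=cv2.imread("pics/top0.png")[170:310,180:460]; b=cv2.imread("pics/side0.png")[215:400,200:440]
a=cv2.resize(a,None,fx=2.8,fy=2.8,interpolation=2); cv2.imwrite("pics/a.png",a)
cv2.imwrite("pics/b.png",cv2.resize(b,None,fx=3,fy=3,interpolation=2))
```

```text
(no output)
```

View pics/a.png

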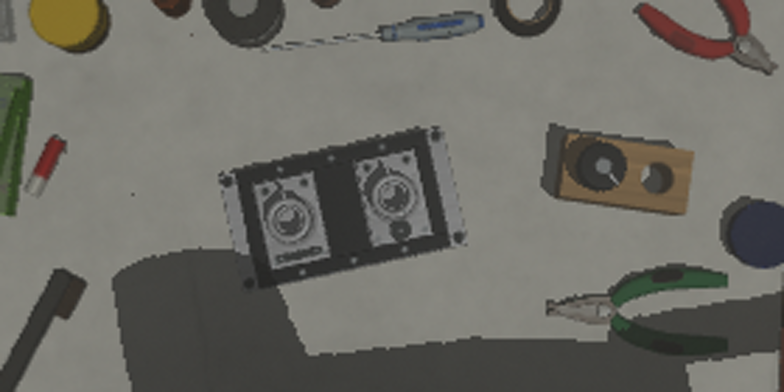

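View pics/b.png

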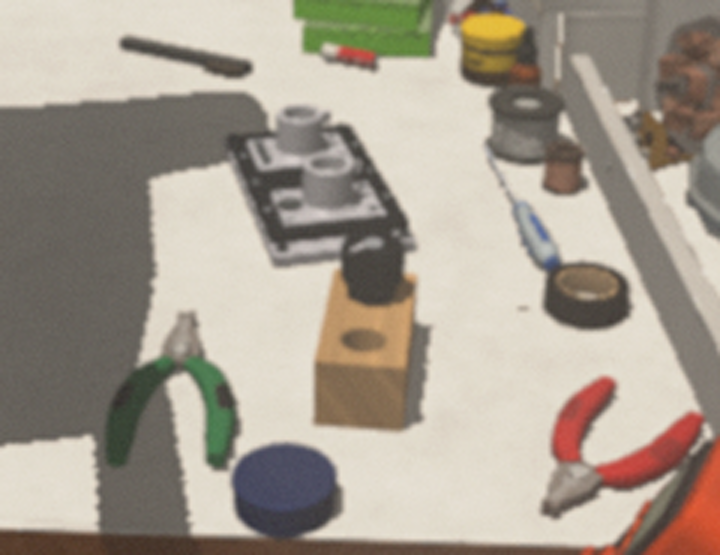

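Top view: the right nest, about (400,195) in the crop, has the round tag, so it's the passed plate. The left one has the bar. The screw knob is at (603,165), with its rib pointing down and to the right. I'll refine with an overlay.

```bash
cat >> h.py <<'E'
def overlay(pic,circs,pts,c,r,k):
    u0,v0=int(c[0]-r),int(c[1]-r); im=pic["color"][v0:v0+2*r,u0:u0+2*r,::-1]
    im=cv2.resize(np.ascontiguousarray(im),None,fx=k,fy=k,interpolation=cv2.INTER_CUBIC)
    im=cv2.convertScaleAbs(im,alpha=1.6)
    f=lambda P:tuple(int(round(t)) for t in (proj(pic,P)-[u0,v0]+.5)*k)
    for x,y,z,R,col in circs:
        q=np.array([f([x+R*np.cos(t),y+R*np.sin(t),z]) for t in np.linspace(0,6.283,60)]); cv2.polylines(im,[q],1,col,1)
    for P,col in pts: cv2.circle(im,f(P),2,col,-1)
    return im
E
python3 - <<'E'
from h import *
K=(465.5,-192.5);M=(447.5,-31)
t=snapshot("top");s=snapshot("side")
a=lambda c,R,d:[c[0]+R*np.cos(np.radians(d)),c[1]+R*np.sin(np.radians(d))]
ck=[(*K,76,18,(0,255,0))]; cm=[(*M,48,17.5,(0,255,0)),(*M,48,12,(0,255,255))]
pk=[([*a(K,16.5,d),78],(0,0,255)) for d in(215,)]; pm=[([*a(M,19.5,11),48],(0,0,255))]
o=[overlay(p,cc,pp,proj(p,[*c,z]),20,7) for p in(t,s) for c,z,cc,pp in((K,74,ck,pk),(M,46,cm,pm))]
cv2.imwrite("pics/o.png",np.vstack([np.hstack(o[:2]),np.hstack(o[2:])]))
for p in(t,s):
    for q in("screw_rib","screw_knob","passed_plate_mouth","passed_plate_start","screw_lead"): print(q,[w(p,x["xyz"]).round(1) for x in pinpoint(q,p)[:1]])
E
```

```text
screw_rib [array([ 451.4, -200.7,   80.3])]
screw_knob [array([ 467.6, -192. ,   69.3])]
passed_plate_mouth [array([447.9, -31.1,  50.4])]
passed_plate_start [array([466.2, -23.6,  51.3])]
screw_lead []
screw_rib [array([ 451.8, -198.8,   77.5])]
screw_knob [array([ 464.3, -191.9,   69.6])]
passed_plate_mouth [array([445.6, -32.7,  52. ])]
passed_plate_start [array([467.5, -27.9,  47.4])]
screw_lead [array([ 455.6, -200.3,   16.7])]
```

View pics/o.png

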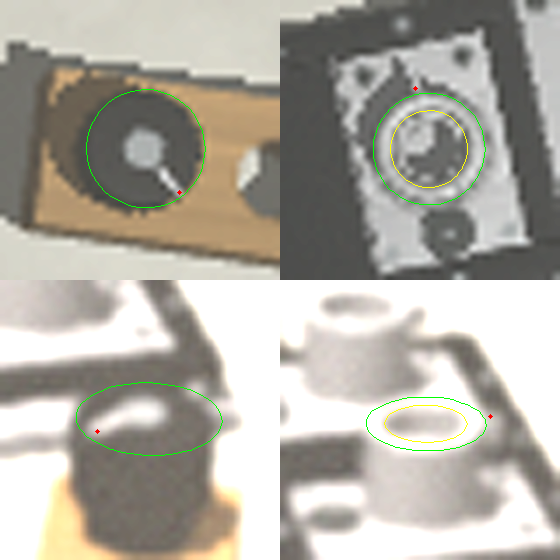

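The knob is at about (465,-192), with the rib at about 219°. The boss is at (447.5,-31), with the nib at about 12°. Moving now.

Call:
{"method": "play_rows", "body": {
  "increments": [
    [1,[25.6,-19.2,0],0],
    [1,[25.6,-19.2,0],0],
    [1,[25.6,-19.2,0],0],
    [1,[25.6,-19.2,0],0],
    [1,[25.6,-19.2,0],0],
    [1,[25.6,-19.2,0],0],
    [1,[25.6,-19.2,0],0],
    [1,[25.6,-19.2,0],0],
    [1,[25.6,-19.2,0],0],
    [1,[25.6,-19.2,0],0],
    [1,[25.6,-19.2,0],0],
    [1,[25.6,-19.2,0],0]
  ]
}}

```text
time: 3.1
tool_pos: [383.6, -289.4, 231.6]
tcp_rot: [180.0, -0.0, 13.0]
ft_force: [0.2, -0.9, 0.2]
finger_gap: 85.4
grip_force: 0.0
```

Call:
{"method": "play_rows", "body": {
  "increments": [
    [1,[25.6,-19.2,0],0],
    [1,[25.6,-19.2,0],0],
    [1,[25.6,-19.2,0],0],
    [1,[25.6,-19.2,0],0],
    [1,[0,0,12],-0.12],
    [1,[0,0,12],-0.12],
    [1,[0,0,12],-0.12],
    [1,[0,0,12],-0.12],
    [1,[0,0,12],-0.12],
    [1,[0,0,12],-0.12],
    [1,[0,0,12],-0.12],
    [1,[0,0,12],-0.12]
  ]
}}

```text
time: 4.1
tool_pos: [465.2, -192.7, 134.9]
tcp_rot: [180.0, 0.0, 68.4]
ft_force: [0.7, 0.6, -0.1]
finger_gap: 85.3
grip_force: 0.0
```

Call:
{"method": "play_rows", "body": {
  "increments": [
    [1,[0,0,0],-0.12],
    [1,[0,0,0],-0.12],
    [1,[0,0,0],-0.12],
    [1,[0,0,0],-0.12],
    [1,[0,0,0],-0.125],
    [1,[0,0,0],0],
    [1,[0,0,0],0]
  ]
}}

```text
time: 4.68
tool_pos: [465.2, -192.7, 135.4]
tcp_rot: [180.0, 0.0, 102.5]
ft_force: [0.5, -0.2, -1.1]
finger_gap: 85.3
grip_force: 0.0
```

Call:
{"method": "play_rows", "body": {
  "increments": [
    [0.5,[0,0,13],0],
    [0.5,[0,0,13],0],
    [0.5,[0,0,13],0],
    [0.5,[0,0,13],0],
    [0.5,[0,0,13],0],
    [0.5,[0,0,13],0],
    [0.5,[0,0,8],0],
    [-1,[0,0,0],0],
    [-1,[0,0,0],0],
    [-1,[0,0,0],0],
    [-1,[0,0,0],0],
    [-1,[0,0,0],0]
  ],
  "force": 20
}}

```text
time: 5.68
tool_pos: [465.7, -193.0, 50.1]
tcp_rot: [179.9, 0.1, 102.7]
ft_force: [-0.5, -0.4, -1.0]
finger_gap: 34.9
grip_force: 22.5
```

Call:
{"method": "play_rows", "body": {
  "increments": [
    [0.2,[0,0,0],0],
    [0.2,[0,0,0],0],
    [0.2,[0,0,0],0.12],
    [0.2,[0,0,0],0.12],
    [0.2,[0,0,0],0.12],
    [0.2,[0,0,0],0.12],
    [0.2,[0,0,0],0.12],
    [0.2,[0,0,0],0.12],
    [0.2,[0,0,0],0.12],
    [0.2,[0,0,0],0.12],
    [0.2,[0,0,0],0.12],
    [0.2,[0,0,0],0.12]
  ]
}}

```text
time: 6.68
tool_pos: [465.4, -192.8, 49.6]
tcp_rot: [180.0, -0.0, 33.6]
ft_force: [-1.2, -0.1, -0.6]
finger_gap: 51.5
grip_force: 0.0
```

Call:
{"method": "play_rows", "body": {
  "increments": [
    [0.2,[0,0,0],0.12],
    [0.2,[0,0,0],0.12],
    [0.2,[0,0,0],0.12],
    [-1,[0,0,1.5],0],
    [-1,[0,0,0],0],
    [-1,[0,0,0],0],
    [-1,[0,0,0],0],
    [-1,[0,0,0],0]
  ],
  "force": 30
}}

```text
time: 7.35
tool_pos: [465.4, -192.9, 48.0]
tcp_rot: [180.0, -0.0, 13.4]
ft_force: [-0.0, -0.8, 1.8]
finger_gap: 35.3
grip_force: 29.9
```

Call:
{"method": "play_rows", "body": {
  "increments": [
    [-1,[0,0,-5],0],
    [-1,[0,0,-10],0],
    [-1,[0,0,-15],0],
    [-1,[0,0,-15],0],
    [-1,[0,0,-15],0],
    [-1,[0,0,-15],0],
    [-1,[0,0,-15],0],
    [-1,[0,0,0],0],
    [-1,[0,0,0],0]
  ]
}}

```text
time: 8.1
tool_pos: [465.9, -193.1, 139.0]
tcp_rot: [179.9, -0.1, 13.4]
ft_force: [1.2, -0.5, -2.0]
finger_gap: 35.0
grip_force: 30.1
```

Call:
{"method": "play_rows", "body": {
  "increments": [
    [-1,[2.5,-20.2,0],0],
    [-1,[2.5,-20.2,0],0],
    [-1,[2.5,-20.2,0],0],
    [-1,[2.5,-20.2,0],0],
    [-1,[2.5,-20.2,0],0],
    [-1,[2.5,-20.2,0],0],
    [-1,[2.5,-20.2,0],0],
    [-1,[2.5,-20.4,0],0],
    [-1,[0,0,0],-0.11],
    [-1,[0,0,0],-0.11],
    [-1,[0,0,0],-0.11],
    [-1,[0,0,0],-0.11]
  ]
}}

```text
time: 9.1
tool_pos: [446.3, -30.3, 136.3]
tcp_rot: [-179.9, 0.1, 38.9]
ft_force: [0.4, 0.2, -1.3]
finger_gap: 35.3
grip_force: 30.3
```

Call:
{"method": "play_rows", "body": {
  "increments": [
    [-1,[0,0,0],-0.12],
    [-1,[0,0,0],-0.12],
    [-1,[0,0,0],-0.12],
    [-1,[0,0,0],-0.12],
    [-1,[0,0,0],-0.12],
    [-1,[0,0,0],-0.12],
    [-1,[0,0,0],-0.12],
    [-1,[0,0,0],-0.12],
    [-1,[0,0,0],-0.12],
    [-1,[0,0,0],-0.12],
    [-1,[0,0,0],-0.12],
    [-1,[0,0,0],-0.12]
  ]
}}

```text
time: 10.1
tool_pos: [446.3, -30.5, 136.3]
tcp_rot: [-179.9, -0.1, 121.4]
ft_force: [-0.2, -0.1, -0.5]
finger_gap: 35.2
grip_force: 30.2
```

Call:
{"method": "play_rows", "body": {
  "increments": [
    [-1,[0,0,0],-0.09],
    [-1,[0,0,0],-0.09],
    [-1,[0,0,0],0],
    [-1,[0,0,0],0]
  ]
}}

```text
time: 10.43
tool_pos: [446.6, -30.6, 136.7]
tcp_rot: [-179.9, -0.1, 131.2]
ft_force: [-0.5, -0.3, -0.6]
finger_gap: 35.1
grip_force: 30.2
```

Run:
```python
from h import *
s0=sense(); print(s0["tool_pos"],s0["tcp_rot"],s0["joint_pos"],s0["ft_force"],s0["time"])
X=s0["tool_pos"]; tz=X[2]-46
t=snapshot("top");s=snapshot("side"); M=(447.5,-31)
a=lambda d:[X[0]+16.5*np.cos(np.radians(d)),X[1]+16.5*np.sin(np.radians(d)),tz+75]
cc=[(X[0],X[1],tz+74,18,(0,255,0)),(X[0],X[1],tz+45,14,(255,0,0)),(*M,48,17.5,(0,255,255)),(X[0],X[1],tz,8.2,(0,0,255))]
o=[overlay(p,cc,[(a(337),(0,0,255))],proj(p,[*M,z]),r,k) for p,z,r,k in((t,130,25,8),(s,90,40,5))]
cv2.imwrite("pics/o2.png",np.hstack(o))
for p in(t,s):
    for q in("screw_rib","screw_knob","screw_lead","clamp_screw","passed_plate_mouth","passed_plate_start"): print(q,[(round(x["p"],2),w(p,x["xyz"]).round(1)) for x in pinpoint(q,p)[:1]])
```

```text
[446.56922362 -30.55473971 136.73039671] [-1.79936069e+02 -8.17546716e-02  1.31215558e+02] [-1.04826715e+01 -1.29716180e+01  1.15073453e+02  5.12883639e-04
  7.80019469e+01 -5.16983822e+01] [-0.4738489  -0.32015543 -0.63637645] 10.4333
screw_rib []
screw_knob []
screw_lead []
clamp_screw []
passed_plate_mouth [(0.55, array([ 4.059e+02, -3.274e+02,  1.000e-01]))]
passed_plate_start []
screw_rib [(0.81, array([462.9, -38.2, 164.1]))]
screw_knob [(0.81, array([450.8, -30.5, 156.8]))]
screw_lead [(0.8, array([450.7, -37.5, 105.3]))]
clamp_screw [(0.67, array([442.1, -29.7,  90.7]))]
passed_plate_mouth [(0.89, array([445.4, -31.2,  52.2]))]
passed_plate_start [(0.58, array([466.8, -25.2,  47.9]))]
```

View pics/o2.png

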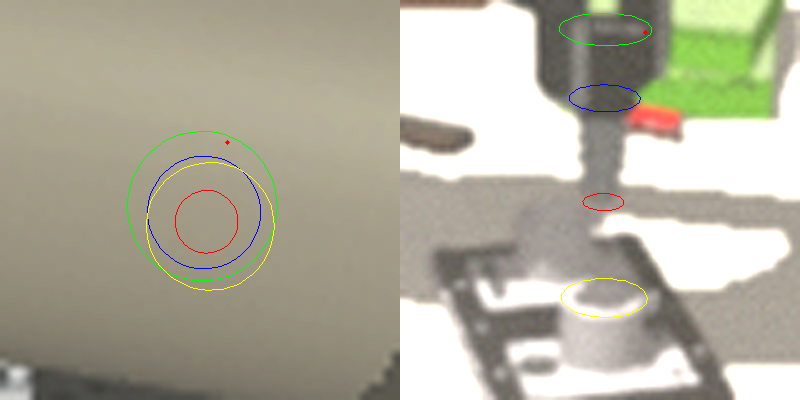

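Call:
{"method": "play_rows", "body": {
  "increments": [
    [-1,[-1,0.5,6],0],
    [-1,[0,0,8],0],
    [-1,[0,0,8],0],
    [-1,[0,0,8],0],
    [-1,[0,0,8],0],
    [-1,[0,0,6],0],
    [-1,[0,0,4],0],
    [-1,[0,0,4],0],
    [-1,[0,0,2],0],
    [-1,[0,0,0],0],
    [-1,[0,0,0],0]
  ]
}}

```text
time: 12.05
tool_pos: [448.5, -31.1, 84.0]
tcp_rot: [180.0, 0.0, 131.4]
ft_force: [0.2, 0.5, -1.4]
finger_gap: 35.5
grip_force: 30.2
```

Call:
{"method": "play_rows", "body": {
  "increments": [
    [-1,[0,0,1],0],
    [-1,[0,0,1],0],
    [-1,[0,0,0.5],0],
    [-1,[0,0,0],0],
    [-1,[0,0,0],0]
  ]
}}

```text
time: 12.47
tool_pos: [448.4, -31.1, 81.4]
tcp_rot: [180.0, 0.0, 131.4]
ft_force: [0.0, -0.1, -1.0]
finger_gap: 35.2
grip_force: 30.3
```

Call:
{"method": "play_rows", "body": {
  "increments": [
    [-1,[0,0,1],0],
    [-1,[0,0,1],0],
    [-1,[0,0,1],0],
    [-1,[0,0,0.5],0],
    [-1,[0,0,0],0],
    [-1,[0,0,0],0]
  ]
}}

```text
time: 12.97
tool_pos: [448.3, -31.2, 77.7]
tcp_rot: [-180.0, -0.0, 131.4]
ft_force: [0.2, -0.9, -0.9]
finger_gap: 35.4
grip_force: 30.2
```

Call:
{"method": "play_rows", "body": {
  "increments": [
    [-1,[0,0,0.5],0],
    [-1,[0,0,0.5],0],
    [-1,[0,0,0],0],
    [-1,[0,0,0],0]
  ]
}}

```text
time: 13.3
tool_pos: [448.3, -31.2, 76.8]
tcp_rot: [-180.0, -0.0, 131.4]
ft_force: [-1.9, -1.9, 0.4]
finger_gap: 35.2
grip_force: 30.4
```

Call:
{"method": "play_rows", "body": {
  "increments": [
    [-1,[0,0,0.5],0],
    [-1,[0,0,0],0],
    [-1,[0,0,0],0]
  ]
}}

```text
time: 13.55
tool_pos: [448.3, -31.2, 76.3]
tcp_rot: [-180.0, 0.0, 131.4]
ft_force: [-1.5, -1.5, 2.3]
finger_gap: 34.9
grip_force: 30.5
```

Call:
{"method": "play_rows", "body": {
  "increments": [
    [-1,[0,0,0.4],0],
    [-1,[0,0,0],0],
    [-1,[0,0,0],0]
  ]
}}

```text
time: 13.8
tool_pos: [448.4, -31.2, 76.2]
tcp_rot: [-180.0, 0.0, 131.4]
ft_force: [-3.5, -1.9, 4.7]
finger_gap: 35.3
grip_force: 30.8
```

Run:
```python
from h import *
s=sense(); print(s["ft_force"],s["wrist_torque"],s["tool_pos"],s["time"])
p=snapshot("side"); M=(447.5,-31)
save(p,"s3",(250,190,370,300),5)
for q in("screw_rib","screw_knob","screw_lead","passed_plate_mouth","passed_plate_start","passed_plate"): print(q,[(round(x["p"],2),w(p,x["xyz"]).round(1)) for x in pinpoint(q,p)[:1]])
```

```text
[-3.54886518 -1.85487329  4.65432845] [-0.47406428  0.67588824 -0.02068685] [448.43303709 -31.20227095  76.16531749] 13.8
screw_rib [(0.57, array([464.6, -39.2, 103.2]))]
screw_knob [(0.56, array([451.9, -33.1,  95.1]))]
screw_lead [(0.72, array([ 348.2, -224.7,    0.8]))]
passed_plate_mouth [(0.88, array([446.6, -34. ,  52.4]))]
passed_plate_start [(0.74, array([467.4, -28.1,  49.5]))]
passed_plate [(0.92, array([449.4, -33.6,   8.5]))]
```

View pics/s3.png

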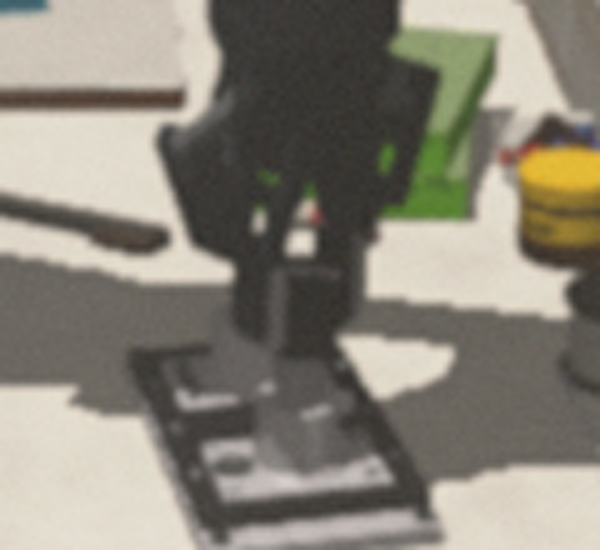

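The screw stands upright in the boss, its collar just above the rim and its lead at about 34.5 mm, which is where the thread should be. Turning it back past the nib.

Call:
{"method": "play_rows", "body": {
  "increments": [
    [-1,[0,0,-0.1],-0.1],
    [-1,[0,0,-0.1],-0.1],
    [-1,[0,0,-0.1],-0.1],
    [-1,[0,0,-0.1],-0.1],
    [-1,[0,0,-0.1],-0.1],
    [-1,[0,0,0],-0.1],
    [-1,[0,0,0],-0.1],
    [-1,[0,0,0],-0.1],
    [-1,[0,0,0],-0.1],
    [-1,[0,0,0],-0.1],
    [-1,[0,0,0],-0.1],
    [-1,[0,0,0],-0.1]
  ]
}}

```text
time: 15.15
tool_pos: [448.4, -30.7, 76.0]
tcp_rot: [180.0, 0.0, -159.6]
ft_force: [-0.6, -0.3, -1.2]
finger_gap: 35.2
grip_force: 30.2
```

Call:
{"method": "play_rows", "body": {
  "increments": [
    [-1,[0,0,0],0],
    [-1,[0,0,0],0]
  ]
}}

```text
time: 15.32
tool_pos: [448.3, -30.8, 76.1]
tcp_rot: [180.0, 0.0, -160.1]
ft_force: [0.0, -0.8, -1.2]
finger_gap: 35.4
grip_force: 30.2
```

Call:
{"method": "play_rows", "body": {
  "increments": [
    [-0.05,[0,0,0],0],
    [-0.05,[0,0,0],0],
    [-0.05,[0,0,0],0],
    [-0.05,[0,0,0],0],
    [-0.05,[0,0,0],0],
    [-0.05,[0,0,0],0]
  ]
}}

```text
time: 15.82
tool_pos: [448.4, -31.1, 76.4]
tcp_rot: [-180.0, 0.0, -159.9]
ft_force: [0.0, -0.1, 0.0]
finger_gap: 40.3
grip_force: 0.0
```

Run:
```python
from h import *
p=snapshot("side")
save(p,"s4",(250,190,370,300),5)
for q in("screw_rib","screw_knob","screw_lead","passed_plate_mouth","passed_plate_start","passed_plate"): print(q,[(round(x["p"],2),w(p,x["xyz"]).round(1)) for x in pinpoint(q,p)[:1]])
```

```text
screw_rib [(0.68, array([462.3, -21.6,  99.1]))]
screw_knob [(0.47, array([449.8, -30. ,  88.2]))]
screw_lead [(0.52, array([451.6, -27. ,  39. ]))]
passed_plate_mouth [(0.71, array([449.6, -27.2,  51.9]))]
passed_plate_start [(0.86, array([469. , -26.3,  46.4]))]
passed_plate [(0.97, array([447.5, -35.7,   8.5]))]
```

View pics/s4.png

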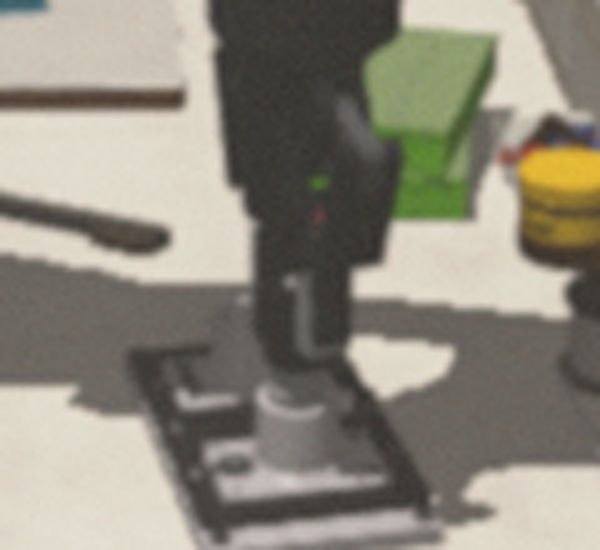

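The knob dropped about 7–8 mm and stands straight. Regripping 8 mm lower and turning forward.

Call:
{"method": "play_rows", "body": {
  "increments": [
    [-0.05,[0,0,3],0],
    [-0.05,[0,0,3],0],
    [-0.05,[0,0,2],0],
    [-0.05,[0,0,0],0],
    [-1,[0,0,0],0],
    [-1,[0,0,0],0],
    [-1,[0,0,0],0],
    [-1,[0,0,0],0]
  ],
  "force": 30
}}

```text
time: 16.83
tool_pos: [448.2, -31.1, 68.3]
tcp_rot: [180.0, -0.0, -159.9]
ft_force: [-0.3, -0.8, -1.3]
finger_gap: 35.2
grip_force: 30.0
```

Call:
{"method": "play_rows", "body": {
  "increments": [
    [-1,[0,0,0.15],0.12],
    [-1,[0,0,0.15],0.12],
    [-1,[0,0,0.15],0.12],
    [-1,[0,0,0.15],0.12],
    [-1,[0,0,0.15],0.12],
    [-1,[0,0,0.15],0.12],
    [-1,[0,0,0.15],0.12],
    [-1,[0,0,0.15],0.12]
  ]
}}

```text
time: 17.5
tool_pos: [448.2, -31.0, 67.1]
tcp_rot: [-180.0, -0.0, 144.8]
ft_force: [-0.4, -0.2, -0.9]
finger_gap: 34.8
grip_force: 30.0
```

Call:
{"method": "play_rows", "body": {
  "increments": [
    [-1,[0,0,0.15],0.12],
    [-1,[0,0,0.15],0.12],
    [-1,[0,0,0.15],0.12],
    [-1,[0,0,0.15],0.12],
    [-1,[0,0,0.15],0.12],
    [-1,[0,0,0.15],0.12],
    [-1,[0,0,0.15],0.12],
    [-1,[0,0,0.15],0.12],
    [-1,[0,0,0.16],0.12],
    [-1,[0,0,0.16],0.12],
    [-1,[0,0,0.16],0.12],
    [-1,[0,0,0.16],0.12]
  ]
}}

```text
time: 18.5
tool_pos: [448.2, -30.9, 65.3]
tcp_rot: [-180.0, -0.0, 62.3]
ft_force: [-0.9, 1.0, -1.3]
finger_gap: 35.3
grip_force: 30.0
```

Call:
{"method": "play_rows", "body": {
  "increments": [
    [-1,[0,0,0.15],0.12],
    [-1,[0,0,0.15],0.12],
    [-1,[0,0,0.15],0.12],
    [-1,[0,0,0.15],0.12],
    [-1,[0,0,0.15],0.12],
    [-1,[0,0,0.15],0.12],
    [-1,[0,0,0.15],0.12],
    [-1,[0,0,0.15],0.12],
    [-1,[0,0,0.16],0.12],
    [-1,[0,0,0.16],0.12],
    [-1,[0,0,0.16],0.12],
    [-1,[0,0,0.16],0.12]
  ]
}}

```text
time: 19.5
tool_pos: [448.4, -31.1, 63.6]
tcp_rot: [-180.0, -0.0, -20.2]
ft_force: [0.1, -0.1, -1.5]
finger_gap: 35.5
grip_force: 30.0
```

Call:
{"method": "play_rows", "body": {
  "increments": [
    [-1,[0,0,0.15],0.12],
    [-1,[0,0,0.15],0.12],
    [-1,[0,0,0.15],0.12],
    [-1,[0,0,0.15],0.12],
    [-1,[0,0,0.15],0.12],
    [-0.05,[0,0,0],0],
    [-0.05,[0,0,0],0],
    [-0.05,[0,0,0],0],
    [-0.05,[0,0,0],-0.12],
    [-0.05,[0,0,0],-0.12],
    [-0.05,[0,0,0],-0.12],
    [-0.05,[0,0,0],-0.12]
  ]
}}

```text
time: 20.5
tool_pos: [448.4, -31.1, 62.9]
tcp_rot: [-180.0, -0.0, -26.2]
ft_force: [-0.3, 0.2, 0.3]
finger_gap: 40.5
grip_force: 0.0
```

Call:
{"method": "play_rows", "body": {
  "increments": [
    [-0.05,[0,0,0],-0.12],
    [-0.05,[0,0,0],-0.12],
    [-0.05,[0,0,0],-0.12],
    [-0.05,[0,0,0],-0.12],
    [-0.05,[0,0,0],-0.12],
    [-0.05,[0,0,0],-0.12],
    [-0.05,[0,0,0],-0.12],
    [-0.05,[0,0,0],-0.12],
    [-0.05,[0,0,0],-0.12],
    [-0.05,[0,0,0],-0.12],
    [-0.05,[0,0,0],-0.12],
    [-0.05,[0,0,0],-0.12]
  ]
}}

```text
time: 21.5
tool_pos: [448.5, -31.1, 62.9]
tcp_rot: [180.0, -0.0, 56.3]
ft_force: [0.1, -0.2, -1.3]
finger_gap: 40.5
grip_force: 0.0
```

Call:
{"method": "play_rows", "body": {
  "increments": [
    [-1,[0,0,0],0],
    [-1,[0,0,0],0],
    [-1,[0,0,0],0],
    [-1,[0,0,0],0],
    [-1,[0,0,0],0]
  ],
  "force": 40
}}

```text
time: 21.92
tool_pos: [448.5, -31.0, 63.0]
tcp_rot: [180.0, -0.0, 55.7]
ft_force: [-1.6, 0.4, 3.9]
finger_gap: 35.4
grip_force: 39.7
```

Call:
{"method": "play_rows", "body": {
  "increments": [
    [-1,[0,0,0.15],0.12],
    [-1,[0,0,0.15],0.12],
    [-1,[0,0,0.15],0.12],
    [-1,[0,0,0.15],0.12],
    [-1,[0,0,0.15],0.12],
    [-1,[0,0,0.15],0.12],
    [-1,[0,0,0.15],0.12],
    [-1,[0,0,0.15],0.12]
  ]
}}

```text
time: 22.58
tool_pos: [448.3, -31.1, 61.7]
tcp_rot: [-180.0, 0.0, 0.3]
ft_force: [-1.8, 0.8, 3.9]
finger_gap: 34.4
grip_force: 39.7
```

Call:
{"method": "play_rows", "body": {
  "increments": [
    [-1,[0,0,0.15],0.12],
    [-1,[0,0,0.15],0.12],
    [-1,[0,0,0.15],0.12],
    [-1,[0,0,0.15],0.12],
    [-1,[0,0,0.15],0.12],
    [-1,[0,0,0.15],0.12],
    [-1,[0,0,0.15],0.12],
    [-1,[0,0,0.15],0.12],
    [-1,[0,0,-0.5],0],
    [-1,[0,0,-0.5],0],
    [-1,[0,0,-0.5],0],
    [-1,[0,0,0],0]
  ],
  "force": 50
}}

```text
time: 23.58
tool_pos: [448.2, -31.1, 61.6]
tcp_rot: [180.0, 0.0, -54.1]
ft_force: [0.4, 0.3, -2.3]
finger_gap: 34.5
grip_force: 49.9
```

Call:
{"method": "play_rows", "body": {
  "increments": [
    [-1,[0,0,-1],0],
    [-1,[0,0,-1],0],
    [-1,[0,0,-1],0],
    [-1,[0,0,-1],0],
    [-1,[0,0,-1],0],
    [-1,[0,0,-1],0],
    [-1,[0,0,0],0],
    [-1,[0,0,0],0]
  ]
}}

```text
time: 24.25
tool_pos: [448.4, -31.1, 68.0]
tcp_rot: [-180.0, -0.0, -54.3]
ft_force: [0.1, -0.4, -2.3]
finger_gap: 34.4
grip_force: 49.9
```

Run:
```python
from h import *
p=snapshot("side")
save(p,"s5",(250,190,370,300),5)
for q in("screw_rib","screw_knob","passed_plate_mouth","passed_plate_start","passed_plate","rejected_plate"): print(q,[(round(x["p"],2),w(p,x["xyz"]).round(1)) for x in pinpoint(q,p)[:1]])
```

```text
screw_rib [(0.84, array([464.9, -20.9, 100.6]))]
screw_knob [(0.77, array([447.7, -32.6,  92.1]))]
passed_plate_mouth [(0.63, array([448.6, -31.4,  58.7]))]
passed_plate_start [(0.61, array([467.8, -26.1,  56.5]))]
passed_plate [(0.59, array([448.2, -30.5,  18. ]))]
rejected_plate [(0.69, array([433.4,  51.2,  12.7]))]
```

View pics/s5.png

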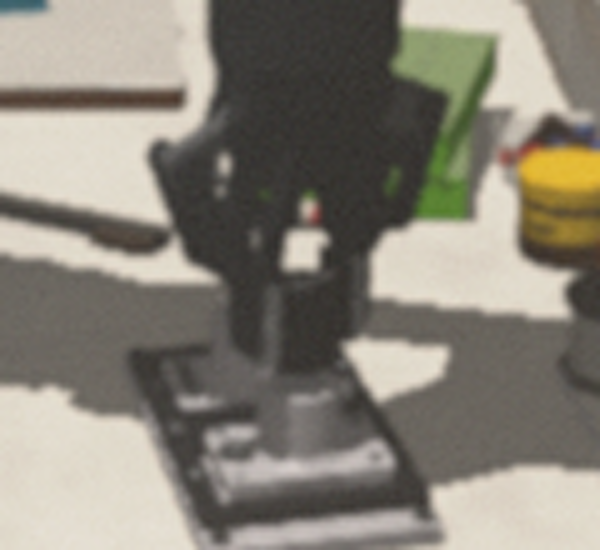

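The plate hangs on the screw, level, and has risen about 7 mm. Raising it the remaining 33 mm.

Call:
{"method": "play_rows", "body": {
  "increments": [
    [-1,[0,0,-2],0],
    [-1,[0,0,-3],0],
    [-1,[0,0,-4],0],
    [-1,[0,0,-5],0],
    [-1,[0,0,-5],0],
    [-1,[0,0,-5],0],
    [-1,[0,0,-4],0],
    [-1,[0,0,-3],0],
    [-1,[0,0,-2],0],
    [-1,[0,0,0],0],
    [-1,[0,0,0],0],
    [-1,[0,0,0],0]
  ]
}}

```text
time: 25.6
tool_pos: [448.1, -31.1, 100.6]
tcp_rot: [180.0, 0.0, -54.3]
ft_force: [0.8, -0.8, -2.8]
finger_gap: 34.8
grip_force: 50.0
```

Call:
{"method": "play_rows", "body": {
  "increments": [
    [-1,[0,0,0],0],
    [-1,[0,0,0],0],
    [-1,[0,0,0],0],
    [-1,[0,0,0],0],
    [-1,[0,0,0],0],
    [-1,[0,0,0],0]
  ]
}}

```text
time: 26.1
tool_pos: [448.3, -31.1, 100.8]
tcp_rot: [180.0, 0.0, -54.3]
ft_force: [0.3, -0.1, -2.5]
finger_gap: 34.6
grip_force: 50.0
```

Run:
```python
from h import *
p=snapshot("side")
save(p,"s6",(250,170,370,290),5)
for q in("screw_rib","screw_knob","passed_plate_mouth","passed_plate_start","passed_plate","rejected_plate"): print(q,[(round(x["p"],2),w(p,x["xyz"]).round(1)) for x in pinpoint(q,p)[:1]])
```

```text
screw_rib [(0.69, array([462.9, -20. , 130.6]))]
screw_knob [(0.57, array([449.7, -33.6, 124.2]))]
passed_plate_mouth [(0.87, array([446.1, -31.2,  91.2]))]
passed_plate_start [(0.72, array([468.9, -27.4,  89.3]))]
passed_plate [(0.9, array([449.7, -36.1,  51.6]))]
rejected_plate [(0.69, array([ 3.476e+02, -2.234e+02,  1.000e-01]))]
```

View pics/s6.png

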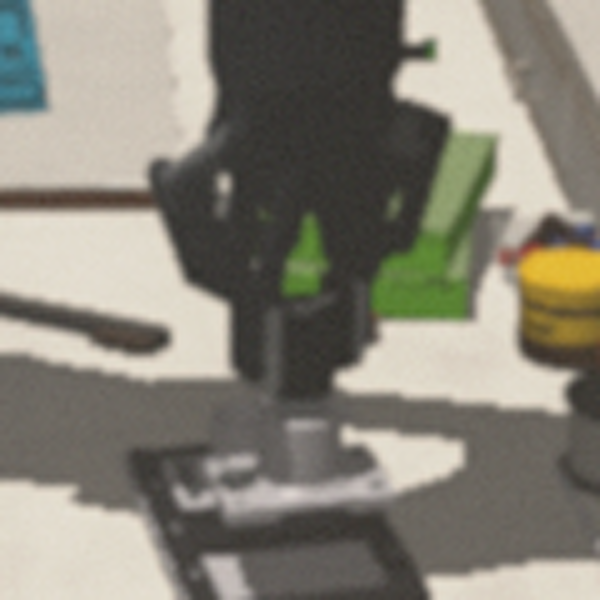

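The plate hangs level at (290,480), about 40 mm above its now-empty nest. Its underside is at z of about 50 mm. The rejected plate is still in its nest behind it. Handing in.

```bash
python3 -c "
from bench import *
print(hand_in())"
```

```text
the job is handed in; nothing more can be done
None
```

I handed the job in with the passed plate hanging level on the started thread, about 40 mm above its nest, held by the knob alone; the rejected plate is still in its nest, and I got no verdict back.

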